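# Swing the heat-sink bar to its stop and latch it

## Task

Push the free end of the long copper heat-sink bar so that it pivots on its pin until it meets the tip of the stop screw, and press it there firmly but gently for a good half second (about 9 N at the free end, never over 25 N on the screw). Then swing the steel catch round until its post bears on the back of the bar, just as gently, so that the bar stays against the screw, and let go. Leave everything else lying where it is.

Things in the scene. Friction and masses are not known exactly. Their poses are not given: they have to be found in the camera images.
- jig: beige calculator base, a flat plate 210 x 270 x 12 mm (x, y, z) held level by a cast iron vise, all fixed. Origin: on the bench under the plate's centre, x away from the robot at yaw 0, z up. The plate's upper face is 67 mm above the origin. The stop block stands at the +x edge, the pin near the +x +y corner, the catch near the -y edge.
- pin (a point): foot of the fixed steel shoulder screw (pin, 8 mm shank, 19 mm head whose top is 20 mm above the plate) on which the bar pivots, on the plate's upper face at x +50, y +105 mm in the jig frame. The head keeps the bar from being lifted off.
- bar: copper heat-sink bar 205 x 18 x 22 mm, fins to 25 mm, loose, 0.25 to 0.5 kg, flat on the plate. Origin: under the axis of its eye (30 mm square, 12 mm high, 1 mm play on the pin); x runs to the free end at 190 mm, y to the face that meets the screw. Starts 30 to 60 degrees short, turns anticlockwise from above, drags 1 to 2 N. At the stop its x points along the jig's -y within 7 degrees.
- stop: iron stop block 24 x 32 x 22 mm fixed at the plate's +x edge, axes as the jig's, origin under its centre. From its -x face a hard 10 mm thick round-nosed screw reaches out, axis 10 mm above the plate, meeting the bar 84 to 96 mm from the pin. It was set by hand: the nose ends 25 to 41 mm from the block's centre; no reading tells where, it must be felt. Pushing does not move it.
- catch (a joint): steel catch finger 55 mm long, 7 mm wide, 10 mm high, on an upright pivot, 1 mm above the plate. 0: open, pointing along the jig's -x; grows clockwise from above to 2.6. It starts at 0 to 0.3 and meets a bar that is home at about 1.5 to 2.4, behind it (the face away from the screw). Needs about 2 N at its post, stays where it is left.
- catch_pivot (a point): axis of the catch, on the plate's upper face, at x +18, y -105 mm in the jig frame.
- catch_post (a point): centre of the top of the upright round steel post, 10 mm thick, at the outer end of the catch, 50 mm from the catch's axis; its top is 37 mm above the plate. Push the catch by this post; it is also what bears on the bar.
- capacitor: blue ceramic disc capacitor 22 mm across, 8 mm high, lying loose on the plate; origin under its centre. Leave it.
- sink: square copper heat sink 50 x 50 x 28 mm with upright fins, loose on the bench; origin under its centre. Leave it.
- filter: clear acrylic display filter, a plate 120 x 50 x 4 mm (x, y, z), loose on the bench; origin under its centre. Leave it.
- driver: steel screwdriver with black handle, about 200 mm long and 30 mm thick, lying loose on the bench along its own x. Leave it.
- jar: glass jar with steel lid, 60 mm across, 80 mm high, loose on the bench; origin under its centre. Leave it.
Mind the look-alikes: they are no part of the job. Of the things like the bar, leave any that is green or turquoise; of the rest the smaller one is meant.

How it is judged:
By the outcome, as a careful person would: the job done as asked, in the order asked, and still so for the second after the job is handed in, with the robot touching nothing.
It also fails if it takes over 69 s, if anything falls off the work surface, if the arm or the gripper's body presses on something with over 40 N, if the wrist force passes 120 N, or if a joint passes its speed limit or range.

## Robot

A 6-joint arm with a two-finger parallel gripper is mounted at the origin on the work surface. World frame = base frame: x ahead of the robot, y to its left, z up, the work surface at z = 0. Lengths are in m, angles in rad, forces in N, time in s.
With the tool pointing down it reaches from about 0.225 to 0.875 m from the base axis. Payload 3.4 kg.
Tool frame: the origin (TCP) lies between the finger pads; the fingertips stand 11 mm ahead of it and the grasp point (between the pads) lies 8 mm behind it (tips_ahead is the distance from the TCP to the fingertips, in m); z points along the fingers, x is the direction in which the jaws open and shut, and the axes are right-handed (so a half turn about z gives the same grasp; the last joint's range is limited). The gripper opens to 85 mm and grips with 20 to 120 N. Pads are 22 mm wide; open, the fingers measure 114 mm over their backs; the gripper's body (76 mm by 85 mm) begins 54 mm behind the grasp point. The pads swing forward as they close: fully open they stand 13 mm farther back than shut.
Start: joints at [1.02, 0.276, 1.505, -0, 1.361, -0.121], TCP at [0.24, 0.523, 0.214] pointing down, gripper open.
Joint ranges: [-2.89, 2.89], [-0.75, 2.08], [0.22, 2.7], [-1.18, 4.32], [0.11, 2.71], [-2.7, 2.7]. Speed limits (rad/s): [2.57, 2.57, 3.14, 3.14, 3.14, 3.14].

## Interface

Orientations are given as a unit quaternion [w, x, y, z].
In Python, from rig import get_state, get_image, sign_off, masks_of, tips_ahead gives the robot as it stands.
- The arm moves only by the tool play_rows, never from a script. Its argument "series" is a list of rows, each an object of numbers: "fingers": the closure, from -1 (fully open) to 1 (shut); "dx", "dy", "dz": the shift along the world's x, y, z in mm; "turn": the turn about the world's z in rad. A call has 1 to 20 rows; each row shifts and turns the pose as measured when the row begins; what a row does not reach is not made up. A row lasts 1/12 s, in which the tool goes at most 41.7 mm and 7.16 degrees, less where a joint would pass 70% of its speed; a pose out of reach is approached as far as the arm can. A call with a gripper value outside its range is refused whole. The fingers move at their own pace and stop on an object; "squeeze" is the grip in N (left out, the last holds). Time passes only in rows, so rows that do not move let the fingers close. It gives the time, the measured TCP pose, the force and the opening at its end, in the units of the state.
- get_state(): the state, without advancing time (a new reading comes with each control period).
- get_image(name): name is "side" or "top" or "wrist"; returns a dict with "pixels" (400x640x3 uint8, red, green, blue), "vfov" (degrees; the focal length in pixels is half the picture's height over the tangent of half this angle, whatever the lens; pixels are square), "cx", "cy" (the principal point, pixels), "dist" ([k1, k2, p1, p2, k3] as OpenCV has them; the pictures are not rectified), "rvec" (rotation vector, rad) and "tvec" (3), from world to camera coordinates, as OpenCV has them; the wrist camera has in their place "hand_eye" (4x4, takes a point from camera to tool coordinates, whose origin is the TCP and whose axes are the tool frame's). Camera axes: x right, y down, z forward; pixel columns grow to the right and rows downward; lengths in m; the calibration is good to about 2 mm. A picture is of the moment at which its call begins: read the wrist's pose just before it. There is no depth.
- sign_off(): hands the job in, once; it reports no verdict.
Trained networks look in a picture, given as the dict that the camera call returned (one of the last four; its "shot" number tells which), for a name from the list of things; names that differ only in an ending like _2 or _b are one class to them, and where a whole thing is asked for, a point or a joint stands for the part that bears it (a point fixed in the world has none). Each returns a list of dicts, best first, with "p" (0 to 1); they miss things now and then, are a little off and sometimes report something else, mostly with a low value. They report only what shows in the picture. A call takes as long as a camera call. They do not tell look-alikes from the thing itself.
- masks_of(picture, label): "region" (400x640 bool, what is visible of it) and "xy" ([column, row] in pixels, amid what is visible of it).
The state is a dict: "clock": time; "qpos": joint angles; "qd": joint speeds; "effort": joint torques, N m; "position": TCP position; "ee_rot": TCP orientation; "contact_force": force on the tool from outside, world axes, zero at the start; "moment": the same for the moment, N m; "width": finger opening in m.
Only numpy, scipy, OpenCV 4.12 (cv2) and the standard library are available. Lean on these libraries where they do the work, as an engineer would, in place of code of your own. Each camera call takes 0.05 s, during which the arm holds its last target. There are 200 camera calls.

## Working session

There is one attempt and no reset: what is moved stays moved. The work goes in short steps, Python scripts to look and compute and a tool call to move; the robot and the scene stay as the last step left them, time stands still between calls to the robot, and variables do not carry over. Pictures are saved under pics/ and viewed, about 8 in all and at most 12, crops included, and the job is handed in when it is done.

Besides the shell and the picture viewer there is one more tool, called in YAML: its name, and indented under it one key for each argument. play_rows: Moves the arm, as the interface text tells. Its arguments: {"type":"object","properties":{"series":{"type":"array"},"squeeze":{"type":"number"}},"required":["series"]}

```bash
mkdir -p pics; ls
python3 - <<'E'
from rig import *
import cv2,numpy as np
s=get_state(); print(s)
for n in("top","side"):
    p=get_image(n); cv2.imwrite(f"pics/{n}0.png",p["pixels"][:,:,::-1]); print(n,{k:v for k,v in p.items() if k!="pixels"})
    for l in("jig","bar","stop","catch","catch_post","capacitor","sink","pin"):
        try: print(l,[(round(m["p"],2),m["xy"],int(m["region"].sum())) for m in masks_of(p,l)])
        except Exception as e: print(l,e)
E
```

```text
pics
{'clock': 0.0, 'qpos': array([ 1.01999926e+00,  2.76625087e-01,  1.50614464e+00, -4.66460161e-06,
        1.36072318e+00, -1.21007262e-01]), 'qd': array([ 0.00031984,  0.00011932,  0.00089558,  0.00133604, -0.00088548,
       -0.00019648]), 'effort': array([-9.12247215e-04, -4.16771793e+01, -2.45805305e+01,  4.11824328e-05,
        1.10262766e-02,  2.07616367e-06]), 'position': array([0.23929944, 0.52220976, 0.21351802]), 'ee_rot': array([ 4.14894091e-04,  8.41628649e-01,  5.40055845e-01, -8.54753890e-04]), 'contact_force': array([ 0.4638963 ,  0.27522741, -0.39368613]), 'moment': array([-0.00476612,  0.00820266, -0.04117227]), 'width': 0.0852466475360379}
top {'vfov': 53.64611774442072, 'cx': 317.80907048551643, 'cy': 202.6210626675273, 'dist': array([0.00161106, 0.        , 0.        , 0.        , 0.        ]), 'rvec': array([ 2.05548319, -2.14879568,  0.23441851]), 'tvec': array([-0.0058944 ,  0.63564334,  0.97352777]), 'shot': 1}
jig [(0.85, [309.1, 234.0], 8269)]
bar [(0.89, [410.9, 144.8], 402), (0.65, [425.1, 304.4], 772), (0.64, [220.4, 342.9], 1239)]
stop [(0.48, [300.5, 199.7], 193)]
catch [(0.69, [342.5, 153.0], 307)]
catch_post []
capacitor []
sink [(0.95, [390.7, 241.1], 370)]
pin [(0.55, [310.0, 233.6], 8156)]
side {'vfov': 56.370960651722804, 'cx': 316.21058950447576, 'cy': 202.43649464212734, 'dist': array([-0.09069394,  0.        ,  0.        ,  0.        ,  0.        ]), 'rvec': array([ 2.30139422, -0.63682169,  0.28629736]), 'tvec': array([-0.54595102,  0.26905155,  0.85273004]), 'shot': 2}
jig [(0.89, [295.9, 224.9], 6453)]
bar [(0.94, [272.1, 195.5], 566), (0.89, [283.3, 353.9], 1237), (0.76, [431.4, 267.0], 858), (0.69, [176.5, 209.7], 1092)]
stop [(0.63, [314.0, 195.1], 161)]
catch [(0.64, [304.5, 234.1], 148)]
catch_post [(0.67, [302.4, 236.3], 150)]
capacitor [(0.48, [257.7, 194.4], 39)]
sink [(0.93, [327.1, 289.6], 543)]
pin [(0.72, [314.6, 194.8], 163), (0.56, [294.3, 225.7], 6366)]
```

Run:
```python
import cv2,numpy as np
a=cv2.imread("pics/top0.png")[100:380,170:470];b=cv2.imread("pics/side0.png")[120:400,140:470]
a=cv2.resize(a,None,fx=2,fy=2,interpolation=cv2.INTER_CUBIC);b=cv2.resize(b,None,fx=2.4,fy=2.1,interpolation=cv2.INTER_CUBIC)
cv2.imwrite("pics/a.png",a);cv2.imwrite("pics/b.png",b)
```

```text
(no output)
```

View pics/a.png

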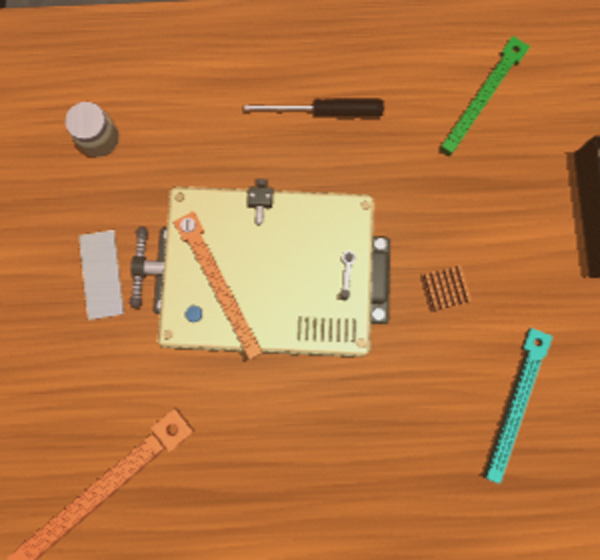

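View pics/b.png

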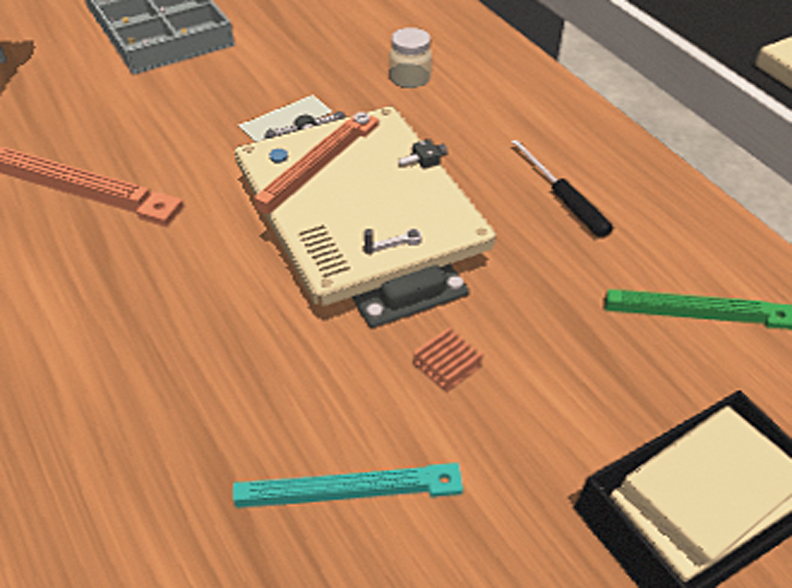

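The bar meant is the copper one on the pin: top-view pixels (265,212) to (296,277). The larger copper bar at (220,343), the turquoise one at (425,304) and the green one at (411,145) are look-alikes. The enlarged crop confirms this, since only the first sits on the jig pin. Next I'll fit the jig pose.

```bash
cat > h.py <<'E'
import numpy as np,cv2
from scipy.spatial.transform import Rotation as R
def K(p):
    f=200/np.tan(np.radians(p["vfov"])/2); return np.array([[f,0,p["cx"]],[0,f,p["cy"]],[0,0,1]])
def pose(p,s=None):  # world->cam
    if "rvec" in p and p["rvec"] is not None: return cv2.Rodrigues(np.array(p["rvec"]))[0],np.array(p["tvec"]).ravel()
    q=s["ee_rot"]; T=np.eye(4); T[:3,:3]=R.from_quat([q[1],q[2],q[3],q[0]]).as_matrix(); T[:3,3]=s["position"]
    M=np.linalg.inv(T@np.array(p["hand_eye"])); return M[:3,:3],M[:3,3]
def back(p,uv,z,s=None):
    r,t=pose(p,s); u=cv2.undistortPoints(np.array(uv,float).reshape(-1,1,2),K(p),np.array(p["dist"]))[:,0]
    d=np.c_[u,np.ones(len(u))]@r; c=-r.T@t
    return c+d*((z-c[2])/d[:,2])[:,None]
def proj(p,X,s=None):
    r,t=pose(p,s); return cv2.projectPoints(np.array(X,float).reshape(-1,3),cv2.Rodrigues(r)[0],t,K(p),np.array(p["dist"]))[0][:,0]
def jw(J,X): # jig->world, J=(x,y,yaw), X in mm jig (z from plate top)
    X=np.array(X,float).reshape(-1,3)/1000; c,s=np.cos(J[2]),np.sin(J[2])
    return np.c_[J[0]+c*X[:,0]-s*X[:,1],J[1]+s*X[:,0]+c*X[:,1],X[:,2]+.067]
E
python3 - <<'E'
from h import *; from rig import *
for n in("top","side"):
    p=get_image(n); m=masks_of(p,"jig")[0]["region"]
    hsv=cv2.cvtColor(p["pixels"],cv2.COLOR_RGB2HSV)
    b=((hsv[...,0]>20)&(hsv[...,0]<38)&(hsv[...,2]>140)&cv2.dilate(m.astype(np.uint8),np.ones((5,5))).astype(bool))
    v,u=np.nonzero(b); X=back(p,np.c_[u,v],.067)[:,:2]
    rect=cv2.minAreaRect((X*1000).astype(np.float32)); print(n,b.sum(),rect)
    print("pin",back(p,{"top":[[264,211]],"side":[[290,176.5]]}[n],.087),"freeend",back(p,{"top":[[296,277]],"side":[[250.5,215]]}[n],.09), "post", back(p,{"top":[[342.5,247]],"side":[[293.5,231]]}[n],{"top":.1,"side":.104}[n]))
    print("pivot",back(p,{"top":[[344.5,229]],"side":[[313,233]]}[n],.078),"cap",back(p,{"top":[[266.5,257]],"side":[[256,194]]}[n],.075),"blk",back(p,{"top":[[300.5,198]],"side":[[318,193]]}[n],.089))
E
```

```text
top 7004 ((551.8582763671875, -1.37432861328125), (290.2917175292969, 210.4111785888672), 84.92334747314453)
pin [[0.61522734 0.10618257 0.087     ]] freeend [[0.44340879 0.02845445 0.09      ]] post [[ 0.51168208 -0.0907297   0.1       ]]
pivot [[ 0.56029136 -0.09990491  0.078     ]] cap [[0.49753145 0.10305195 0.075     ]] blk [[0.64507894 0.01044719 0.089     ]]Traceback (most recent call last):
  File "<stdin>", line 3, in <module>
IndexError: list index out of range
```

play_rows:
  series:
    - {"dx": 10, "dy": -26, "turn": 0.03, "fingers": 1}
    - {"dx": 10, "dy": -26, "turn": 0.03, "fingers": 1}
    - {"dx": 10, "dy": -26, "turn": 0.03, "fingers": 1}
    - {"dx": 10, "dy": -26, "turn": 0.03, "fingers": 1}
    - {"dx": 10, "dy": -26, "turn": 0.03, "fingers": 1}
    - {"dx": 10, "dy": -26, "turn": 0.03, "fingers": 1}
    - {"dx": 10, "dy": -26, "turn": 0.03, "fingers": 1}
    - {"dx": 10, "dy": -26, "turn": 0.03, "fingers": 1}
    - {"dx": 10, "dy": -26, "turn": 0.03, "fingers": 1}
    - {"dx": 10, "dy": -26, "turn": 0.03, "fingers": 1}
    - {"dx": 10, "dy": -26, "turn": 0.036, "fingers": 1}
    - {"dx": 10, "dy": -26, "fingers": 1}
    - {"dx": 10, "dy": -26, "fingers": 1}
    - {"dx": 10, "dy": -26, "fingers": 1}
    - {"dx": 10, "dy": -26, "fingers": 1}
    - {"dx": 10, "dy": -26, "fingers": 1}
    - {"dx": 10, "dy": -26, "fingers": 1}
    - {"dx": 10, "dy": -26, "fingers": 1}
    - {"fingers": 1}
    - {"fingers": 1}

```text
invalid input at $.series[0]: expected keys fingers, dx, dy, dz, turn
```

Run:
```python
from h import *; from rig import *
s=get_state(); p=get_image("wrist"); cv2.imwrite("pics/w1.png",p["pixels"][:,:,::-1])
print(s["clock"],s["position"],s["ee_rot"],s["contact_force"],s["width"],p["vfov"],p["hand_eye"])
for l in("jig","bar","stop","catch","catch_post","capacitor","pin"):
    print(l,[(round(m["p"],2),m["xy"],int(m["region"].sum())) for m in masks_of(p,l)])
```

```text
1.1 [0.23962464 0.52273584 0.21443771] [-3.50549373e-05  8.41635306e-01  5.40046301e-01  5.71303669e-05] [ 0.8738678   0.12581878 -1.68285534] 0.08555086846899046 60.986539589831665 [[ 9.99999995e-01 -9.72607869e-05  1.53039744e-05  3.93145382e-04]
 [ 8.95980980e-05  9.63397115e-01  2.68078331e-01 -6.82462793e-02]
 [-4.08173142e-05 -2.68078328e-01  9.63397119e-01 -1.59086559e-01]
 [ 0.00000000e+00  0.00000000e+00  0.00000000e+00  1.00000000e+00]]
jig []
bar [(0.79, [134.6, 260.2], 3734)]
stop []
catch []
catch_post []
capacitor []
pin []
```

View pics/w1.png

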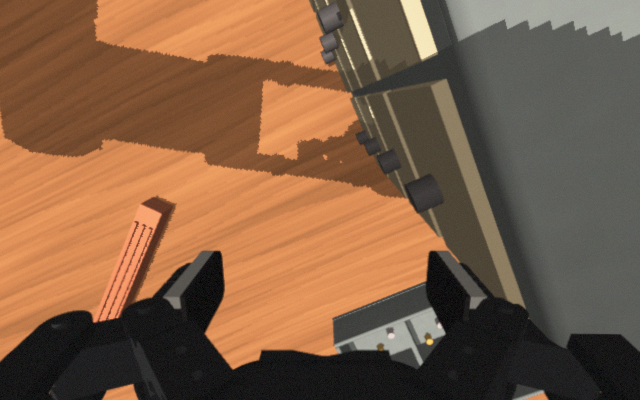

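play_rows:
  series:
    - {"dx": 19, "dy": -27, "dz": 4, "turn": 0.034, "fingers": 1}
    - {"dx": 19, "dy": -27, "dz": 4, "turn": 0.034, "fingers": 1}
    - {"dx": 19, "dy": -27, "dz": 4, "turn": 0.034, "fingers": 1}
    - {"dx": 19, "dy": -27, "dz": 4, "turn": 0.034, "fingers": 1}
    - {"dx": 19, "dy": -27, "dz": 4, "turn": 0.034, "fingers": 1}
    - {"dx": 19, "dy": -27, "dz": 4, "turn": 0.034, "fingers": 1}
    - {"dx": 19, "dy": -27, "dz": 4, "turn": 0.034, "fingers": 1}
    - {"dx": 19, "dy": -27, "dz": 4, "turn": 0.034, "fingers": 1}
    - {"dx": 19, "dy": -27, "dz": 4, "turn": 0.034, "fingers": 1}
    - {"dx": 19, "dy": -27, "dz": 4, "turn": 0.034, "fingers": 1}
    - {"dx": 19, "dy": -27, "dz": 4, "turn": 0, "fingers": 1}
    - {"dx": 19, "dy": -27, "dz": 4, "turn": 0, "fingers": 1}
    - {"dx": 19, "dy": -27, "dz": 4, "turn": 0, "fingers": 1}
    - {"dx": 19, "dy": -27, "dz": 4, "turn": 0, "fingers": 1}
    - {"dx": 19, "dy": -27, "dz": 4, "turn": 0, "fingers": 1}
    - {"dx": 19, "dy": -27, "dz": 4, "turn": 0, "fingers": 1}
    - {"dx": 19, "dy": -27, "dz": 4, "turn": 0, "fingers": 1}
    - {"dx": 19, "dy": -27, "dz": 4, "turn": 0, "fingers": 1}
    - {"dx": 19, "dy": -27, "dz": 4, "turn": 0, "fingers": 1}
    - {"dx": 0, "dy": 0, "dz": 0, "turn": 0, "fingers": 1}

```text
clock: 3.17
position: [0.6124, -0.0165, 0.2944]
ee_rot: [0.002, 0.73, 0.684, 0.002]
contact_force: [0.1, 0.4, 0.8]
width: 0.0002
```

```bash
cat > w.py <<'E'
from h import *; from rig import *
import sys
s=get_state(); p=get_image("wrist"); cv2.imwrite(f"pics/{sys.argv[1]}.png",p["pixels"][:,:,::-1])
import pickle; pickle.dump((s,p),open(f"{sys.argv[1]}.pkl","wb"))
print(s["clock"],s["position"],s["ee_rot"],s["contact_force"],s["width"])
for l in sys.argv[2:]:
    print(l,[(round(m["p"],2),m["xy"],int(m["region"].sum())) for m in masks_of(p,l)])
E
python3 w.py w2 bar stop catch catch_post capacitor pin
```

```text
3.1667 [ 0.61235787 -0.01649336  0.29438813] [0.00169961 0.72986546 0.68358539 0.00213207] [0.11576249 0.43651003 0.81275301] 0.00023035901824698706
bar [(0.9, [130.3, 295.5], 2014), (0.73, [401.6, 81.4], 4343), (0.61, [35.0, 21.7], 1552)]
stop [(0.71, [353.0, 189.3], 989)]
catch [(0.75, [246.3, 99.4], 731)]
catch_post [(0.68, [243.6, 100.6], 714), (0.45, [401.1, 79.7], 4084)]
capacitor [(0.66, [431.9, 49.8], 390)]
pin [(0.85, [327.8, 97.0], 46365)]
```

View pics/w2.png

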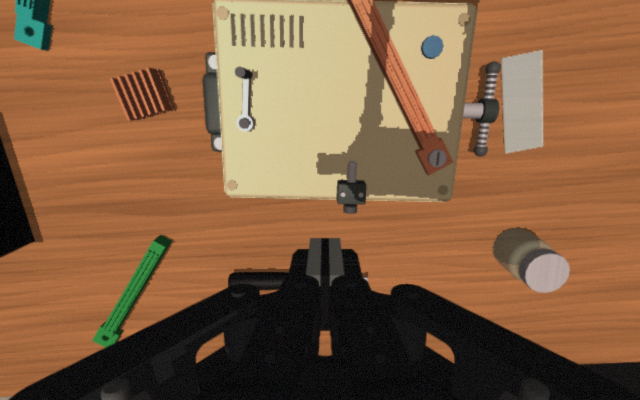

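Run:
```python
from h import *; import pickle
from scipy.optimize import least_squares
s,p=pickle.load(open("w2.pkl","rb"))
X=np.array([[50,105,20],[18,-105,12],[105,-135,0],[105,135,0]]);U=np.array([[438,157.5],[245.5,123],[226.5,198.5],[452,201.5]])
f=lambda J:(proj(p,jw(J,X),s)-U).ravel()
r=least_squares(f,[.553,.006,-.09]);J=r.x;print(J,r.fun.round(1)); np.save("J",J)
def jig(uv,z):
    W=back(p,uv,.067+z/1000,s)[:,:2]-J[:2]; c,t=np.cos(J[2]),np.sin(J[2]); return np.c_[c*W[:,0]+t*W[:,1],-t*W[:,0]+c*W[:,1]]*1000
print("post",jig([[243,72]],37),"cap",jig([[432,47]],8),"blk",jig([[351,188]],22),"nose",jig([[352,163]],10))
print("pivot",jig([[245.5,123]],12),"pin",jig([[438,157.5]],20))
print("bar centre pts",jig([[362,3],[400,80]],25), "edges L,R at row 60", jig([[382,60],[402,60]],24))
hsv=cv2.cvtColor(p["pixels"],cv2.COLOR_RGB2HSV)
for row in(10,40,70,100,130):
    print(row,[ (u,*hsv[row,u]) for u in range(345,435,4) if hsv[row,u,1]>140])
```

```text
[ 0.55254952  0.007442   -0.08292944] [ 0.7  0.2 -0.7  0.6 -1.4 -0.7  1.5  0.1]
post [[-32.33618355 -98.58555943]] cap [[-61.64719708  89.47098049]] blk [[84.90011205 11.30258923]] nose [[59.08378066 12.32636881]]
pivot [[  17.30042492 -104.17260237]] pin [[ 49.78389013 104.2447777 ]]
bar centre pts [[-96.31280444  14.32811   ]
 [-28.43632097  55.82973935]] edges L,R at row 60 [[-46.87857786  36.71031764]
 [-47.16652951  56.50022931]]
10 [(357, np.uint8(10), np.uint8(146), np.uint8(192)), (361, np.uint8(10), np.uint8(144), np.uint8(197)), (365, np.uint8(11), np.uint8(149), np.uint8(166)), (369, np.uint8(10), np.uint8(146), np.uint8(206)), (373, np.uint8(8), np.uint8(152), np.uint8(109))]
40 [(369, np.uint8(9), np.uint8(167), np.uint8(67)), (373, np.uint8(8), np.uint8(166), np.uint8(95)), (377, np.uint8(9), np.uint8(159), np.uint8(117)), (381, np.uint8(10), np.uint8(166), np.uint8(106)), (385, np.uint8(8), np.uint8(149), np.uint8(120)), (389, np.uint8(9), np.uint8(150), np.uint8(170))]
70 [(385, np.uint8(9), np.uint8(161), np.uint8(100)), (389, np.uint8(10), np.uint8(151), np.uint8(205)), (393, np.uint8(10), np.uint8(148), np.uint8(191)), (397, np.uint8(10), np.uint8(150), np.uint8(211)), (401, np.uint8(10), np.uint8(156), np.uint8(159))]
100 [(397, np.uint8(9), np.uint8(147), np.uint8(78)), (401, np.uint8(10), np.uint8(152), np.uint8(185)), (405, np.uint8(9), np.uint8(150), np.uint8(211)), (409, np.uint8(9), np.uint8(155), np.uint8(169)), (413, np.uint8(10), np.uint8(151), np.uint8(203)), (417, np.uint8(9), np.uint8(154), np.uint8(204))]
130 [(413, np.uint8(9), np.uint8(171), np.uint8(73)), (417, np.uint8(10), np.uint8(153), np.uint8(173)), (421, np.uint8(9), np.uint8(154), np.uint8(179)), (425, np.uint8(9), np.uint8(153), np.uint8(178)), (429, np.uint8(10), np.uint8(158), np.uint8(178)), (433, np.uint8(9), np.uint8(154), np.uint8(177))]
```

The view shows the pin head at (438,157), the bar running to (360,0), the catch pivot at (245,123), its post at (243,72), the nose at (352,163) and the capacitor at (432,47). The bar is about 58° short.

Run:
```python
from h import *
J=np.load("J.npy"); off=np.array([13.9,-11.8])
def tcp(P): return (jw(J,[P[0]-off[0],P[1]-off[1],0])[0,:2]*1000)
last=None
a=np.radians(58);print("start",tcp(np.array([50-180*np.sin(a)-19*np.cos(a),105-180*np.cos(a)+19*np.sin(a)])))
for d in range(58,-9,-6):
    a=np.radians(d);w=tcp(np.array([50-180*np.sin(a)-9*np.cos(a),105-180*np.cos(a)+9*np.sin(a)]));print(d,w.round(1),None if last is None else (w-last).round(1));last=w
```

```text
start [429.47610354  55.32873334]
58 [434.1  46.4] None
52 [442.7  29.7] [  8.7 -16.8]
46 [453.1  13.9] [ 10.4 -15.8]
40 [465.1  -0.6] [ 12.  -14.6]
34 [478.5 -13.9] [ 13.4 -13.2]
28 [493.3 -25.7] [ 14.7 -11.8]
22 [509.1 -35.8] [ 15.9 -10.2]
16 [526.  -44.3] [16.9 -8.5]
10 [543.7 -50.9] [17.7 -6.6]
4 [561.9 -55.7] [18.3 -4.8]
-2 [580.6 -58.5] [18.7 -2.8]
-8 [599.4 -59.4] [18.8 -0.9]
```

play_rows:
  series:
    - {"dx": -23, "dy": 9, "dz": 0, "turn": 0.025, "fingers": 1}
    - {"dx": -23, "dy": 9, "dz": 0, "turn": 0.025, "fingers": 1}
    - {"dx": -23, "dy": 9, "dz": 0, "turn": 0.025, "fingers": 1}
    - {"dx": -23, "dy": 9, "dz": 0, "turn": 0.025, "fingers": 1}
    - {"dx": -23, "dy": 9, "dz": 0, "turn": 0.025, "fingers": 1}
    - {"dx": -23, "dy": 9, "dz": 0, "turn": 0.025, "fingers": 1}
    - {"dx": -23, "dy": 9, "dz": 0, "turn": 0.025, "fingers": 1}
    - {"dx": -23, "dy": 9, "dz": 0, "turn": 0.025, "fingers": 1}
    - {"dx": 0, "dy": 0, "dz": 0, "turn": 0, "fingers": 1}
    - {"dx": 0, "dy": 0, "dz": -25, "turn": 0, "fingers": 1}
    - {"dx": 0, "dy": 0, "dz": -25, "turn": 0, "fingers": 1}
    - {"dx": 0, "dy": 0, "dz": -25, "turn": 0, "fingers": 1}
    - {"dx": 0, "dy": 0, "dz": -25, "turn": 0, "fingers": 1}
    - {"dx": 0, "dy": 0, "dz": -25, "turn": 0, "fingers": 1}
    - {"dx": 0, "dy": 0, "dz": 0, "turn": 0, "fingers": 1}

```text
clock: 4.77
position: [0.4071, 0.0777, 0.1699]
ee_rot: [0.005, 0.643, 0.766, 0.009]
contact_force: [-1.2, -0.8, -0.3]
width: -0.0002
```

```bash
python3 w.py w3 bar capacitor
```

```text
4.7667 [0.40709082 0.07767237 0.16994305] [0.00451756 0.64272902 0.7660294  0.00882961] [-1.22660046 -0.83408705 -0.29606141] -0.00019852540605879053
bar [(0.92, [260.6, 255.0], 2277), (0.88, [506.1, 79.8], 9944), (0.6, [3.8, 385.9], 37)]
capacitor [(0.48, [149.6, 259.2], 28260)]
```

View pics/w3.png

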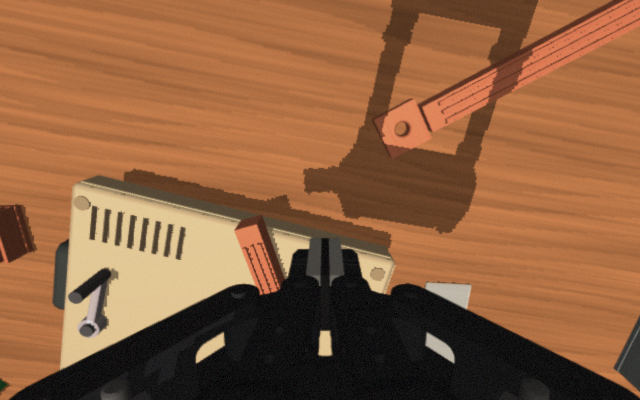

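play_rows:
  series:
    - {"dx": 5, "dy": -5, "dz": -15, "turn": 0, "fingers": 1}
    - {"dx": 5, "dy": -5, "dz": -15, "turn": 0, "fingers": 1}
    - {"dx": 5, "dy": -4, "dz": -15, "turn": 0, "fingers": 1}
    - {"dx": 3, "dy": -3, "dz": -12, "turn": 0, "fingers": 1}
    - {"dx": 0, "dy": 0, "dz": -8, "turn": 0, "fingers": 1}
    - {"dx": 0, "dy": 0, "dz": -5, "turn": 0, "fingers": 1}
    - {"dx": 0, "dy": 0, "dz": 0, "turn": 0, "fingers": 1}
    - {"dx": 0, "dy": 0, "dz": 0, "turn": 0, "fingers": 1}

```text
clock: 5.58
position: [0.4443, 0.0609, 0.1172]
ee_rot: [0.021, 0.642, 0.766, 0.023]
contact_force: [-0.1, 0.8, -0.1]
width: -0.0
```

play_rows:
  series:
    - {"dx": 0, "dy": 0, "dz": 0, "turn": 0, "fingers": 1}
    - {"dx": 0, "dy": 0, "dz": 0, "turn": 0, "fingers": 1}

```text
clock: 5.75
position: [0.4452, 0.0612, 0.1188]
ee_rot: [0.022, 0.641, 0.766, 0.024]
contact_force: [-0.5, -0.2, 0.1]
width: -0.0001
```

Run:
```python
from rig import *
s=get_state();print(s)
```

```text
{'clock': 5.75, 'qpos': array([-0.02668219,  0.13312196,  1.95734703,  0.01136711,  0.98721825,
       -1.78045893]), 'qd': array([ 0.00419648, -0.00935386, -0.00914938, -0.00144417,  0.00594899,
        0.00176008]), 'effort': array([-4.27468156e-02, -2.91604739e+01, -2.09724694e+01,  4.38027398e-02,
       -3.55199883e-01, -1.79640556e-04]), 'position': array([0.4452496 , 0.06116076, 0.11878233]), 'ee_rot': array([0.02210015, 0.64149932, 0.76644282, 0.02357136]), 'contact_force': array([-0.51361808, -0.18812133,  0.06707944]), 'moment': array([0.00800542, 0.02555411, 0.01942061]), 'width': -7.806161216422836e-05}
```

play_rows:
  series:
    - {"dx": -3, "dy": 0, "dz": -5, "turn": 0, "fingers": 1}
    - {"dx": -3, "dy": 0, "dz": -5, "turn": 0, "fingers": 1}
    - {"dx": -3, "dy": 0, "dz": -5, "turn": 0, "fingers": 1}
    - {"dx": -3, "dy": 0, "dz": -5, "turn": 0, "fingers": 1}
    - {"dx": -2, "dy": 0, "dz": -4, "turn": 0, "fingers": 1}

```text
clock: 6.17
position: [0.4311, 0.0615, 0.0947]
ee_rot: [0.024, 0.641, 0.767, 0.025]
contact_force: [-1.3, -0.4, -0.3]
width: -0.0002
```

play_rows:
  series:
    - {"dx": 0, "dy": -2, "dz": -4, "turn": 0, "fingers": 1}
    - {"dx": 0, "dy": -3, "dz": -4, "turn": 0, "fingers": 1}
    - {"dx": 0, "dy": -2, "dz": -2, "turn": 0, "fingers": 1}
    - {"dx": 0, "dy": -2, "dz": 0, "turn": 0, "fingers": 1}

```text
clock: 6.5
position: [0.4287, 0.0521, 0.0819]
ee_rot: [0.022, 0.641, 0.767, 0.024]
contact_force: [0.7, -0.1, -0.0]
width: 0.0003
```

```bash
python3 w.py w4 bar
python3 - <<'E'
from h import *
a=cv2.imread("pics/w4.png")[150:350,150:450];cv2.imwrite("pics/w4c.png",cv2.resize(a,None,fx=2.5,fy=2.5))
E
```

```text
6.5 [0.42867152 0.05207134 0.08187717] [0.0222104  0.64093271 0.76690841 0.0237373 ] [ 0.70206006 -0.05731249 -0.03453606] 0.00030250924458866536
bar [(0.8, [272.5, 264.1], 1906), (0.62, [538.9, 87.2], 11818)]
```

View pics/w4c.png

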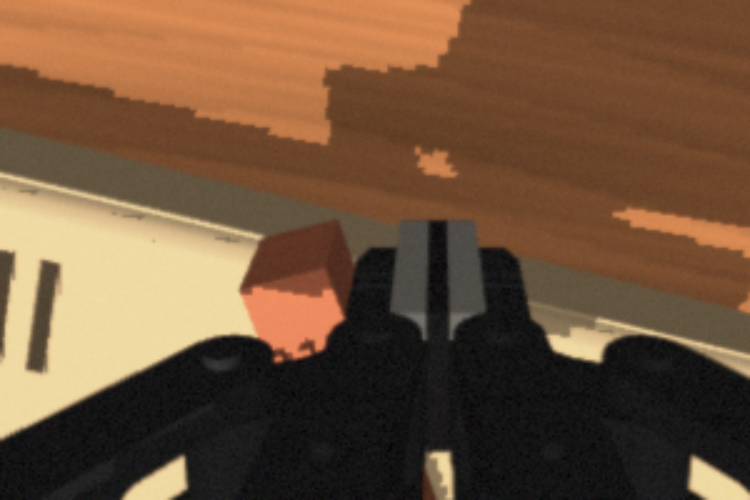

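The closed fingers stand just behind the bar's free end (bar end at about (265,255), fingers at (325,255)). I'll start the sweep.

play_rows:
  series:
    - {"dx": 2, "dy": -3, "dz": 1, "turn": 0, "fingers": 1}
    - {"dx": 2, "dy": -4, "dz": 1, "turn": 0, "fingers": 1}
    - {"dx": 3, "dy": -5, "dz": 0, "turn": 0, "fingers": 1}
    - {"dx": 3, "dy": -5, "dz": 0, "turn": 0, "fingers": 1}
    - {"dx": 3, "dy": -5, "dz": 0, "turn": 0, "fingers": 1}
    - {"dx": 3, "dy": -5, "dz": 0, "turn": 0, "fingers": 1}
    - {"dx": 3, "dy": -5, "dz": 0, "turn": 0, "fingers": 1}
    - {"dx": 4, "dy": -5, "dz": 0, "turn": 0, "fingers": 1}

```text
clock: 7.27
position: [0.4557, 0.0112, 0.0858]
ee_rot: [0.024, 0.641, 0.767, 0.025]
contact_force: [-0.8, -0.5, -0.4]
width: -0.0004
```

play_rows:
  series:
    - {"dx": 4, "dy": -5, "dz": 0, "turn": 0, "fingers": 1}
    - {"dx": 4, "dy": -5, "dz": -1, "turn": 0, "fingers": 1}
    - {"dx": 4, "dy": -5, "dz": 0, "turn": 0, "fingers": 1}
    - {"dx": 4, "dy": -4, "dz": -1, "turn": 0, "fingers": 1}
    - {"dx": 4, "dy": -4, "dz": 0, "turn": 0, "fingers": 1}
    - {"dx": 5, "dy": -4, "dz": -1, "turn": 0, "fingers": 1}
    - {"dx": 5, "dy": -4, "dz": 0, "turn": 0, "fingers": 1}
    - {"dx": 5, "dy": -4, "dz": -1, "turn": 0, "fingers": 1}
    - {"dx": 5, "dy": -4, "dz": 0, "turn": 0, "fingers": 1}

```text
clock: 8.02
position: [0.5001, -0.0328, 0.081]
ee_rot: [0.024, 0.641, 0.767, 0.025]
contact_force: [0.5, -0.2, 0.5]
width: -0.0002
```

Run:
```python
from h import *; from rig import *
s=get_state();print(s["contact_force"],s["position"])
p=get_image("top")
for m in masks_of(p,"bar"):
    v,u=np.nonzero(m["region"]);print(m["p"],m["xy"],u.min(),u.max(),v.min(),v.max())
cv2.imwrite("pics/t2.png",cv2.resize(p["pixels"][170:300,230:380,::-1],None,fx=4,fy=4,interpolation=cv2.INTER_CUBIC))
```

```text
[ 0.53562846 -0.15964145  0.46120945] [ 0.50010072 -0.03275283  0.08096324]
0.78 [427.7, 299.4] 412 444 265 340
0.76 [271.4, 234.0] 261 299 207 278
0.66 [413.0, 145.8] 391 432 119 176
0.65 [218.9, 345.4] 175 263 305 384
```

View pics/t2.png

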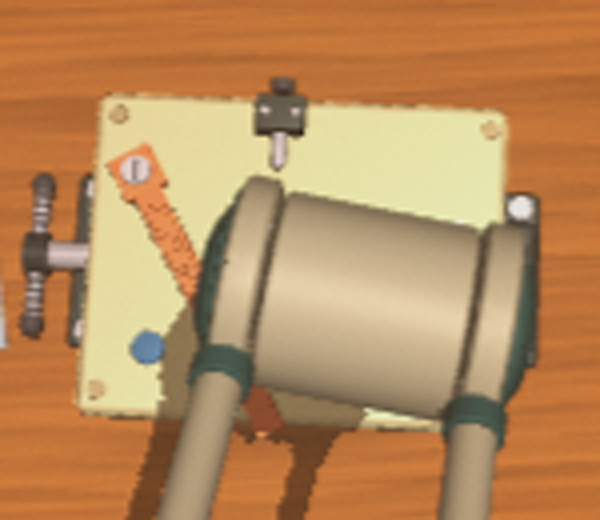

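Run:
```python
from h import *; import pickle; from rig import *
J=np.load("J.npy")
print(tips_ahead() if callable(tips_ahead) else tips_ahead)
for n in("w3","w4"):
    s,p=pickle.load(open(n+".pkl","rb"))
    q=s["ee_rot"];r=R.from_quat([q[1],q[2],q[3],q[0]]).as_matrix()
    t=s["position"]
    print(n,"tip",proj(p,[t+r@[0,y,.011] for y in(-.011,0,.011)],s).round())
    a=np.radians(58);u=np.array([-np.sin(a),-np.cos(a)]);b=np.array([np.cos(a),-np.sin(a)])
    E=[np.r_[[50,105]+190*u+y*b,z] for y in(9,-9) for z in(0,22)]
    print("end front bot/top, back bot/top",proj(p,jw(J,E),s).round())
    print("plate corner",proj(p,jw(J,[[-105,-135,0],[-105,135,0]]),s).round())
```

```text
0.011
w3 tip [[324. 215.]
 [324. 234.]
 [324. 253.]]
end front bot/top, back bot/top [[237. 221.]
 [230. 232.]
 [258. 215.]
 [252. 225.]]
plate corner [[ 69. 183.]
 [398. 261.]]
w4 tip [[324. 215.]
 [324. 234.]
 [324. 253.]]
end front bot/top, back bot/top [[249. 247.]
 [239. 268.]
 [280. 239.]
 [274. 259.]]
plate corner [[ -4. 191.]
 [480. 304.]]
```

```bash
python3 w.py w5 bar
python3 - <<'E'
from h import *; from rig import *
p=get_image("side"); a=p["pixels"][150:280,210:360,::-1]; b=cv2.imread("pics/w5.png")
a=cv2.resize(a,(577,400*500//500*1),interpolation=cv2.INTER_CUBIC)
b=cv2.resize(b,(577,361)); a=cv2.resize(a,(577,239*1)) if 0 else a
cv2.imwrite("pics/w5c.png",np.vstack([cv2.resize(p["pixels"][150:280,210:360,::-1],(346,300)),cv2.resize(b,(346,216))]) if 0 else np.hstack([cv2.resize(p["pixels"][150:280,210:360,::-1],(346,300),interpolation=cv2.INTER_CUBIC),cv2.resize(b[100:400,100:550],(450,300))]))
E
```

```text
8.1167 [ 0.50111383 -0.03319674  0.08123793] [0.02452108 0.64151671 0.76630505 0.0251317 ] [ 0.27695618 -0.0526643   0.24250252] -0.00036931395092399994
bar [(0.86, [484.0, 228.7], 9989), (0.84, [628.8, 27.9], 1268), (0.52, [26.7, 381.2], 243)]
```

View pics/w5c.png

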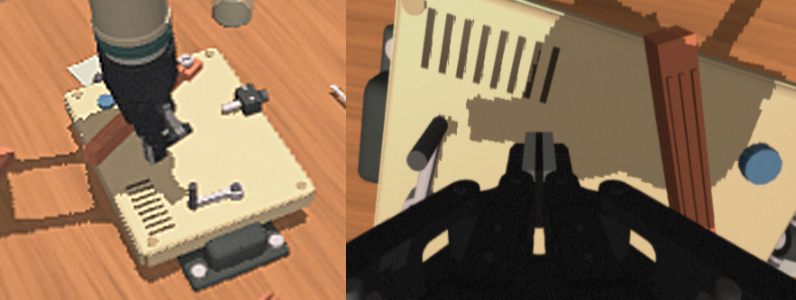

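The fingers passed over the bar: it lies unmoved to the right of them, so the tips must stand higher than stated. I'll check the tip height in the side view.

Run:
```python
from h import *; from rig import *
s=get_state();p=get_image("side");q=s["ee_rot"];r=R.from_quat([q[1],q[2],q[3],q[0]]).as_matrix()
for z in(.011,0,-.011,-.022,-.03):
    X=[s["position"]+r@[x,y,z] for x in(-.0145,.0145) for y in(-.011,.011)]
    U=proj(p,X); print(z,((U-[210,150])*[346/150,300/130]).round().tolist())
print(s["position"])
J=np.load("J.npy"); print(((proj(p,jw(J,[[18,-105,12],[50,105,20],[105,-135,0],[-105,-135,0]]))-[210,150])*[346/150,300/130]).round())
```

```text
0.011 [[156.0, 186.0], [171.0, 176.0], [140.0, 172.0], [155.0, 161.0]]
0 [[155.0, 180.0], [170.0, 170.0], [139.0, 165.0], [154.0, 155.0]]
-0.011 [[153.0, 174.0], [169.0, 164.0], [138.0, 159.0], [153.0, 149.0]]
-0.022 [[152.0, 168.0], [168.0, 157.0], [136.0, 153.0], [152.0, 143.0]]
-0.03 [[151.0, 163.0], [167.0, 153.0], [135.0, 148.0], [151.0, 138.0]]
[ 0.49927727 -0.03222463  0.08105711]
[[233. 186.]
 [182.  58.]
 [314. 186.]
 [140. 253.]]
```

play_rows:
  series:
    - {"dx": 0, "dy": 0, "dz": 8, "turn": 0, "fingers": 1}
    - {"dx": 0, "dy": 0, "dz": 8, "turn": 0, "fingers": 1}
    - {"dx": -7, "dy": 9, "dz": 0, "turn": 0, "fingers": 1}
    - {"dx": -7, "dy": 9, "dz": 0, "turn": 0, "fingers": 1}
    - {"dx": -7, "dy": 9, "dz": 0, "turn": 0, "fingers": 1}
    - {"dx": -7, "dy": 9, "dz": 0, "turn": 0, "fingers": 1}
    - {"dx": -7, "dy": 9, "dz": 0, "turn": 0, "fingers": 1}
    - {"dx": -7, "dy": 9, "dz": 0, "turn": 0, "fingers": 1}
    - {"dx": -7, "dy": 9, "dz": 0, "turn": 0, "fingers": 1}
    - {"dx": -7, "dy": 9, "dz": 0, "turn": 0, "fingers": 1}
    - {"dx": -7, "dy": 9, "dz": 0, "turn": 0, "fingers": 1}
    - {"dx": -4, "dy": 5, "dz": 0, "turn": 0, "fingers": 1}
    - {"dx": 0, "dy": 0, "dz": 0, "turn": 0, "fingers": 1}
    - {"dx": 0, "dy": 0, "dz": 0, "turn": 0, "fingers": 1}

```text
clock: 9.48
position: [0.4204, 0.0657, 0.0992]
ee_rot: [0.023, 0.64, 0.768, 0.025]
contact_force: [-0.1, -0.3, 0.6]
width: 0.0001
```

play_rows:
  series:
    - {"dx": 1, "dy": 0, "dz": -5, "turn": 0, "fingers": 1}
    - {"dx": 1, "dy": 0, "dz": -5, "turn": 0, "fingers": 1}
    - {"dx": 1, "dy": 0, "dz": -5, "turn": 0, "fingers": 1}
    - {"dx": 1, "dy": 0, "dz": -5, "turn": 0, "fingers": 1}
    - {"dx": 1, "dy": 0, "dz": -5, "turn": 0, "fingers": 1}
    - {"dx": 1, "dy": 0, "dz": -4, "turn": 0, "fingers": 1}
    - {"dx": 0, "dy": 0, "dz": -3, "turn": 0, "fingers": 1}
    - {"dx": 0, "dy": 0, "dz": 0, "turn": 0, "fingers": 1}

```text
clock: 10.15
position: [0.4292, 0.0639, 0.0629]
ee_rot: [0.023, 0.641, 0.767, 0.024]
contact_force: [-0.2, 0.7, -0.5]
width: 0.0002
```

play_rows:
  series:
    - {"dx": 2, "dy": -3, "dz": 0, "turn": 0, "fingers": 1}
    - {"dx": 2, "dy": -3, "dz": 0, "turn": 0, "fingers": 1}
    - {"dx": 1, "dy": -3, "dz": 0, "turn": 0, "fingers": 1}
    - {"dx": 1, "dy": -3, "dz": 0, "turn": 0, "fingers": 1}
    - {"dx": 1, "dy": -3, "dz": 0, "turn": 0, "fingers": 1}

```text
clock: 10.57
position: [0.4371, 0.0477, 0.063]
ee_rot: [0.023, 0.64, 0.767, 0.024]
contact_force: [-0.4, 0.4, 0.5]
width: 0.0001
```

play_rows:
  series:
    - {"dx": 2, "dy": -3, "dz": 0, "turn": 0, "fingers": 1}
    - {"dx": 2, "dy": -3, "dz": 0, "turn": 0, "fingers": 1}
    - {"dx": 2, "dy": -3, "dz": 0, "turn": 0, "fingers": 1}
    - {"dx": 2, "dy": -3, "dz": 0, "turn": 0, "fingers": 1}

```text
clock: 10.9
position: [0.4437, 0.0348, 0.0629]
ee_rot: [0.021, 0.641, 0.767, 0.024]
contact_force: [-1.3, 1.4, -0.4]
width: -0.0
```

```bash
python3 w.py w6 bar
python3 - <<'E'
from h import *; from rig import *
p=get_image("side"); b=cv2.imread("pics/w6.png")
cv2.imwrite("pics/w6c.png",np.hstack([cv2.resize(p["pixels"][160:260,220:335,::-1],(345,300),interpolation=cv2.INTER_CUBIC),cv2.resize(b[100:400,100:550],(450,300))]))
E
```

```text
10.9 [0.44367175 0.0347701  0.0629495 ] [0.02133544 0.64095497 0.76691128 0.02384562] [-1.28555875  1.35170441 -0.41972325] -3.3545381143424578e-06
bar [(0.92, [557.9, 80.0], 10488), (0.91, [280.3, 269.7], 1774)]
```

View pics/w6c.png

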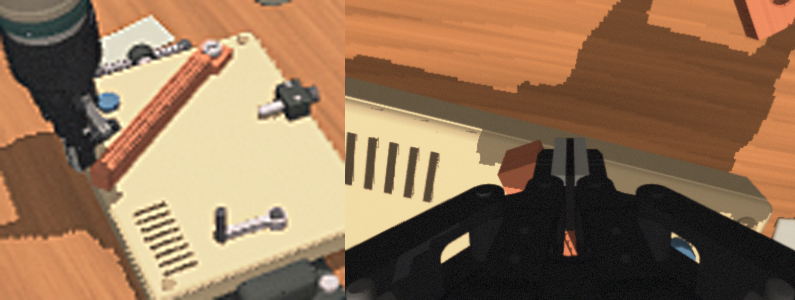

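Contact is now clean at about 1.9 N along the bar's normal. I'll sweep the arc.

play_rows:
  series:
    - {"dx": 3, "dy": -5, "dz": -2, "turn": 0, "fingers": 1}
    - {"dx": 3, "dy": -5, "dz": -2, "turn": 0, "fingers": 1}
    - {"dx": 3, "dy": -5, "dz": -2, "turn": 0, "fingers": 1}
    - {"dx": 4, "dy": -5, "dz": 0, "turn": 0, "fingers": 1}
    - {"dx": 4, "dy": -5, "dz": 0, "turn": 0, "fingers": 1}

```text
clock: 11.47
position: [0.4579, 0.0137, 0.0587]
ee_rot: [0.017, 0.641, 0.767, 0.026]
contact_force: [-2.0, 0.4, 0.1]
width: -0.0001
```

play_rows:
  series:
    - {"dx": 5, "dy": -6, "dz": 0, "turn": 0, "fingers": 1}
    - {"dx": 5, "dy": -6, "dz": 0, "turn": 0, "fingers": 1}
    - {"dx": 6, "dy": -6, "dz": 0, "turn": 0, "fingers": 1}
    - {"dx": 6, "dy": -6, "dz": 0, "turn": 0, "fingers": 1}
    - {"dx": 6, "dy": -5, "dz": 0, "turn": 0, "fingers": 1}
    - {"dx": 6, "dy": -5, "dz": 0, "turn": 0, "fingers": 1}
    - {"dx": 6, "dy": -5, "dz": 0, "turn": 0, "fingers": 1}
    - {"dx": 6, "dy": -5, "dz": 0, "turn": 0, "fingers": 1}

```text
clock: 12.13
position: [0.5085, -0.0359, 0.0582]
ee_rot: [0.016, 0.642, 0.766, 0.025]
contact_force: [-0.1, 2.4, 0.5]
width: 0.0
```

play_rows:
  series:
    - {"dx": 6, "dy": -4, "dz": 0, "turn": 0, "fingers": 1}
    - {"dx": 6, "dy": -3, "dz": 0, "turn": 0, "fingers": 1}
    - {"dx": 6, "dy": -3, "dz": 0, "turn": 0, "fingers": 1}
    - {"dx": 6, "dy": -3, "dz": 0, "turn": 0, "fingers": 1}
    - {"dx": 5, "dy": -2, "dz": 0, "turn": 0, "fingers": 1}
    - {"dx": 4, "dy": -2, "dz": 0, "turn": 0, "fingers": 1}

```text
clock: 12.63
position: [0.5467, -0.0555, 0.0578]
ee_rot: [0.017, 0.642, 0.766, 0.025]
contact_force: [-1.1, 0.9, 0.1]
width: 0.0001
```

```bash
cat > top.py <<'E'
from h import *; from rig import *
import sys
J=np.load("J.npy"); p=get_image("top"); s=get_state()
print(s["position"],s["contact_force"])
for m in masks_of(p,"bar"):
    v,u=np.nonzero(m["region"])
    W=back(p,np.c_[u,v],.09)[:,:2]-J[:2]; c,t=np.cos(J[2]),np.sin(J[2]); X=np.c_[c*W[:,0]+t*W[:,1],-t*W[:,0]+c*W[:,1]]*1000
    k=np.argmin(X[:,1]); print(round(m["p"],2),m["xy"],X.mean(0).round(), "min y pt",X[k].round(), "angle",np.degrees(np.arctan2(50-X[:,0].mean(),105-X[:,1].mean())).round(1))
for l in("catch","capacitor","stop"):
    for m in masks_of(p,l): print(l,round(m["p"],2),m["xy"])
if len(sys.argv)>1: cv2.imwrite(f"pics/{sys.argv[1]}.png",cv2.resize(p["pixels"][170:300,230:380,::-1],None,fx=4,fy=4,interpolation=cv2.INTER_CUBIC))
E
python3 top.py
```

```text
[ 0.54793694 -0.05618764  0.05789031] [ 1.12807683 -0.40603772  0.17052056]
0.85 [426.4, 301.4] [-156. -314.] min y pt [ -74. -356.] angle 26.2
0.76 [274.2, 218.5] [42. 68.] min y pt [28. 22.] angle 11.4
0.68 [222.5, 343.0] [-274.  183.] min y pt [-207.   80.] angle 103.5
0.64 [411.5, 143.5] [ 243. -279.] min y pt [ 314. -338.] angle -26.7
stop 0.62 [296.9, 196.1]
```

play_rows:
  series:
    - {"dx": 3, "dy": -1, "dz": 0, "turn": 0, "fingers": 1}
    - {"dx": 3, "dy": 0, "dz": 0, "turn": 0, "fingers": 1}
    - {"dx": 2, "dy": 0, "dz": 0, "turn": 0, "fingers": 1}
    - {"dx": 2, "dy": 0, "dz": 0, "turn": 0, "fingers": 1}
    - {"dx": 1, "dy": 0, "dz": 0, "turn": 0, "fingers": 1}

```text
clock: 13.3
position: [0.5553, -0.0568, 0.0578]
ee_rot: [0.016, 0.641, 0.767, 0.024]
contact_force: [-1.5, 0.1, 2.2]
width: -0.0001
```

play_rows:
  series:
    - {"dx": 2, "dy": 0, "dz": 0, "turn": 0, "fingers": 1}
    - {"dx": 2, "dy": 0, "dz": 0, "turn": 0, "fingers": 1}
    - {"dx": 2, "dy": 0, "dz": 0, "turn": 0, "fingers": 1}
    - {"dx": 1, "dy": 0, "dz": 0, "turn": 0, "fingers": 1}

```text
clock: 13.63
position: [0.5622, -0.057, 0.0577]
ee_rot: [0.016, 0.641, 0.767, 0.023]
contact_force: [-2.1, -0.6, -0.2]
width: 0.0002
```

play_rows:
  series:
    - {"dx": 1, "dy": 0, "dz": 0, "turn": 0, "fingers": 1}
    - {"dx": 1, "dy": 0, "dz": 0, "turn": 0, "fingers": 1}
    - {"dx": 1, "dy": 0, "dz": 0, "turn": 0, "fingers": 1}

```text
clock: 13.88
position: [0.5654, -0.0571, 0.0575]
ee_rot: [0.016, 0.641, 0.767, 0.023]
contact_force: [-1.7, -0.8, 0.8]
width: 0.0001
```

play_rows:
  series:
    - {"dx": 1, "dy": 0, "dz": 0, "turn": 0, "fingers": 1}
    - {"dx": 1, "dy": 0, "dz": 0, "turn": 0, "fingers": 1}
    - {"dx": 1, "dy": 0, "dz": 0, "turn": 0, "fingers": 1}

```text
clock: 14.13
position: [0.5687, -0.0571, 0.0575]
ee_rot: [0.016, 0.641, 0.767, 0.023]
contact_force: [-1.5, -1.2, 0.6]
width: -0.0001
```

play_rows:
  series:
    - {"dx": 1, "dy": 0, "dz": 0, "turn": 0, "fingers": 1}
    - {"dx": 1, "dy": 0, "dz": 0, "turn": 0, "fingers": 1}

```text
clock: 14.3
position: [0.571, -0.0572, 0.0575]
ee_rot: [0.016, 0.641, 0.767, 0.023]
contact_force: [-2.2, -0.9, 0.4]
width: 0.0
```

```bash
python3 top.py
```

```text
[ 0.57126347 -0.05714351  0.05750854] [-0.72743344 -0.10433472 -0.36225637]
0.94 [221.3, 343.6] [-275.  185.] min y pt [-207.   83.] angle 103.8
0.81 [413.7, 145.7] [ 248. -282.] min y pt [ 314. -338.] angle -27.0
0.73 [428.0, 300.0] [-155. -315.] min y pt [ -74. -358.] angle 26.0
0.38 [342.4, 235.9] [  -8. -103.] min y pt [  10. -107.] angle 15.6
catch 0.43 [345.1, 240.2]
capacitor 0.58 [263.8, 259.5]
stop 0.27 [282.2, 245.5]
```

Not yet at the screw, so I'll continue gently.

play_rows:
  series:
    - {"dx": 1, "dy": 0, "dz": 0, "turn": 0, "fingers": 1}
    - {"dx": 1, "dy": 0, "dz": 0, "turn": 0, "fingers": 1}

```text
clock: 14.72
position: [0.5728, -0.057, 0.0575]
ee_rot: [0.016, 0.641, 0.767, 0.023]
contact_force: [-1.4, -0.9, 0.4]
width: 0.0
```

play_rows:
  series:
    - {"dx": 1, "dy": 0, "dz": 0, "turn": 0, "fingers": 1}
    - {"dx": 1, "dy": 0, "dz": 0, "turn": 0, "fingers": 1}

```text
clock: 14.88
position: [0.5731, -0.0571, 0.0574]
ee_rot: [0.014, 0.641, 0.767, 0.022]
contact_force: [-3.8, -1.1, 3.3]
width: -0.0003
```

play_rows:
  series:
    - {"dx": 1, "dy": 0, "dz": 0, "turn": 0, "fingers": 1}

```text
clock: 14.97
position: [0.5731, -0.0571, 0.0574]
ee_rot: [0.013, 0.641, 0.767, 0.021]
contact_force: [-3.5, -1.2, 4.1]
width: 0.0001
```

play_rows:
  series:
    - {"dx": 2, "dy": 0, "dz": 0, "turn": 0, "fingers": 1}
    - {"dx": 2, "dy": 0, "dz": 0, "turn": 0, "fingers": 1}

```text
clock: 15.13
position: [0.5733, -0.0571, 0.0572]
ee_rot: [0.01, 0.641, 0.767, 0.018]
contact_force: [-7.2, -1.3, 5.9]
width: 0.0
```

play_rows:
  series:
    - {"dx": 2.4, "dy": 0, "dz": 0.5, "turn": 0, "fingers": 1}
    - {"dx": 2.4, "dy": 0, "dz": 0.5, "turn": 0, "fingers": 1}
    - {"dx": 2.4, "dy": 0, "dz": 0.5, "turn": 0, "fingers": 1}

```text
clock: 15.38
position: [0.5731, -0.0571, 0.0574]
ee_rot: [0.004, 0.64, 0.768, 0.014]
contact_force: [-7.7, -2.4, 3.4]
width: -0.0001
```

play_rows:
  series:
    - {"dx": 2.8, "dy": 0, "dz": 0.5, "turn": 0, "fingers": 1}
    - {"dx": 2.8, "dy": 0, "dz": 0.5, "turn": 0, "fingers": 1}
    - {"dx": 2.8, "dy": 0, "dz": 0.5, "turn": 0, "fingers": 1}
    - {"dx": 2.8, "dy": 0, "dz": 0.5, "turn": 0, "fingers": 1}

```text
clock: 15.72
position: [0.5725, -0.0571, 0.0577]
ee_rot: [-0.005, 0.64, 0.769, 0.006]
contact_force: [-7.3, -2.7, 3.3]
width: 0.0003
```

play_rows:
  series:
    - {"dx": 3.3, "dy": 0, "dz": 0.5, "turn": 0, "fingers": 1}
    - {"dx": 3.4, "dy": 0, "dz": 0.5, "turn": 0, "fingers": 1}
    - {"dx": 3.4, "dy": 0, "dz": 0.5, "turn": 0, "fingers": 1}
    - {"dx": 3.4, "dy": 0, "dz": 0.5, "turn": 0, "fingers": 1}

```text
clock: 16.05
position: [0.5718, -0.0572, 0.0581]
ee_rot: [-0.017, 0.639, 0.769, -0.004]
contact_force: [-9.2, -2.0, 4.4]
width: -0.0002
```

play_rows:
  series:
    - {"dx": 3.4, "dy": 0, "dz": 0.5, "turn": 0, "fingers": 1}
    - {"dx": 3.4, "dy": 0, "dz": 0.5, "turn": 0, "fingers": 1}
    - {"dx": 3.4, "dy": 0, "dz": 0.5, "turn": 0, "fingers": 1}
    - {"dx": 3.4, "dy": 0, "dz": 0.5, "turn": 0, "fingers": 1}
    - {"dx": 3.4, "dy": 0, "dz": 0.5, "turn": 0, "fingers": 1}
    - {"dx": 3.4, "dy": 0, "dz": 0.5, "turn": 0, "fingers": 1}
    - {"dx": 3.4, "dy": 0, "dz": 0.5, "turn": 0, "fingers": 1}

```text
clock: 16.63
position: [0.5704, -0.0571, 0.0588]
ee_rot: [-0.038, 0.637, 0.769, -0.021]
contact_force: [-8.4, -2.0, 4.8]
width: -0.0002
```

The bar is at the screw, pressed at about 8–9 N for roughly 0.9 s. I'll back off, rise, and go to the outer side of the catch post.

play_rows:
  series:
    - {"dx": -4, "dy": 0, "dz": 0, "turn": 0, "fingers": 1}
    - {"dx": -8, "dy": 0, "dz": 0, "turn": 0, "fingers": 1}
    - {"dx": -8, "dy": 0, "dz": 2, "turn": 0, "fingers": 1}
    - {"dx": 0, "dy": 0, "dz": 8, "turn": -0.05, "fingers": 1}
    - {"dx": 0, "dy": 0, "dz": 8, "turn": -0.05, "fingers": 1}
    - {"dx": 0, "dy": 0, "dz": 8, "turn": -0.05, "fingers": 1}
    - {"dx": 0, "dy": 0, "dz": 8, "turn": -0.05, "fingers": 1}
    - {"dx": 0, "dy": 0, "dz": 8, "turn": -0.05, "fingers": 1}
    - {"dx": 0, "dy": 0, "dz": 8, "turn": -0.05, "fingers": 1}
    - {"dx": 0, "dy": 0, "dz": 4, "turn": -0.05, "fingers": 1}
    - {"dx": -4, "dy": -8, "dz": 0, "turn": -0.05, "fingers": 1}
    - {"dx": -4, "dy": -8, "dz": 0, "turn": -0.05, "fingers": 1}
    - {"dx": -4, "dy": -8, "dz": 0, "turn": -0.05, "fingers": 1}
    - {"dx": -4, "dy": -8, "dz": 0, "turn": 0, "fingers": 1}
    - {"dx": -4, "dy": -8, "dz": 0, "turn": 0, "fingers": 1}
    - {"dx": -3, "dy": -8, "dz": 0, "turn": 0, "fingers": 1}
    - {"dx": -3, "dy": -8, "dz": 0, "turn": 0, "fingers": 1}
    - {"dx": 0, "dy": 0, "dz": 0, "turn": 0, "fingers": 1}

```text
clock: 18.13
position: [0.5284, -0.1132, 0.12]
ee_rot: [-0.03, 0.814, 0.58, 0.003]
contact_force: [0.2, 0.5, -0.1]
width: 0.0001
```

```bash
python3 top.py; python3 w.py w7 catch bar capacitor
```

```text
[ 0.52869361 -0.11253533  0.11997194] [-0.85397686 -0.66551007  0.75745155]
0.92 [428.4, 301.8] [-156. -314.] min y pt [ -72. -356.] angle 26.1
0.85 [295.2, 217.2] [47. 19.] min y pt [ 50. -83.] angle 2.1
0.84 [413.6, 142.7] [ 251. -284.] min y pt [ 317. -336.] angle -27.3
0.61 [223.0, 342.2] [-273.  181.] min y pt [-207.   83.] angle 103.2
capacitor 0.43 [266.5, 257.5]
capacitor 0.2 [291.1, 237.6]
stop 0.61 [299.5, 198.5]
18.3833 [ 0.52906472 -0.11129567  0.11981888] [-0.0303738   0.81409344  0.57993222  0.0028145 ] [ 0.48233404 -0.87827591 -0.28228277] -6.7159486677417e-05
catch [(0.82, [350.5, 214.9], 1343)]
bar [(0.97, [529.6, 262.0], 10164), (0.65, [5.5, 177.5], 1822)]
capacitor [(0.82, [634.6, 55.1], 478)]
```

View pics/w7.png

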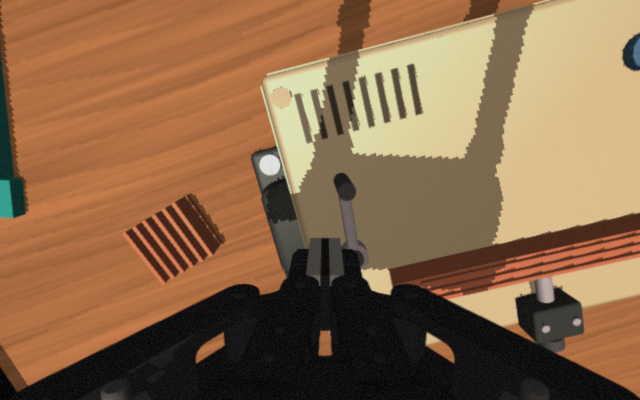

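Run:
```python
from h import *; import pickle
s,p=pickle.load(open("w7.pkl","rb"));J=np.load("J.npy")
print(back(p,[[347,193]],.104,s),back(p,[[340,181]],.104,s),back(p,[[357,252]],.078,s))
a=.13;P=[18-50*np.cos(a),-105+50*np.sin(a)]
for z in(10,37): print(proj(p,jw(J,[*P,z]),s))
print("pivot",proj(p,jw(J,[18,-105,10]),s),jw(J,[18,-105,10]),jw(J,[*P,37]))
q=s["ee_rot"];r=R.from_quat([q[1],q[2],q[3],q[0]]).as_matrix();print(r.round(3)[:,2], s["position"]+r@[0,0,-.022])
```

```text
[[ 0.51229933 -0.09167502  0.104     ]] [[ 0.50483617 -0.0931469   0.104     ]] [[ 0.55747549 -0.09697786  0.078     ]]
[[348.22358    182.77053471]]
[[353.62217299 191.89097704]]
pivot [[356.33638847 258.14737198]] [[ 0.56179005 -0.09868817  0.077     ]] [[ 0.51291924 -0.08812196  0.104     ]]
[-0.031  0.053 -0.998] [ 0.52973895 -0.11245548  0.14177794]
```

play_rows:
  series:
    - {"dx": -7, "dy": -5, "dz": 0, "turn": 0, "fingers": 1}
    - {"dx": -7, "dy": -5, "dz": 0, "turn": 0, "fingers": 1}
    - {"dx": -7, "dy": -4, "dz": 0, "turn": 0, "fingers": 1}
    - {"dx": 0, "dy": 0, "dz": -6, "turn": 0, "fingers": 1}
    - {"dx": 0, "dy": 0, "dz": -6, "turn": 0, "fingers": 1}
    - {"dx": 0, "dy": 0, "dz": -6, "turn": 0, "fingers": 1}
    - {"dx": 0, "dy": 0, "dz": -6, "turn": 0, "fingers": 1}
    - {"dx": 0, "dy": 0, "dz": -6, "turn": 0, "fingers": 1}
    - {"dx": 0, "dy": 0, "dz": -6, "turn": 0, "fingers": 1}

```text
clock: 19.33
position: [0.5057, -0.1266, 0.0811]
ee_rot: [-0.03, 0.814, 0.58, 0.003]
contact_force: [-0.6, 0.4, -0.4]
width: -0.0001
```

play_rows:
  series:
    - {"dx": 0, "dy": 0, "dz": -5, "turn": 0, "fingers": 1}
    - {"dx": 0, "dy": 0, "dz": -4, "turn": 0, "fingers": 1}
    - {"dx": 0, "dy": 0, "dz": -2, "turn": 0, "fingers": 1}
    - {"dx": 0, "dy": 5, "dz": 0, "turn": 0, "fingers": 1}
    - {"dx": 0, "dy": 5, "dz": 0, "turn": 0, "fingers": 1}
    - {"dx": 0, "dy": 4, "dz": 0, "turn": 0, "fingers": 1}
    - {"dx": 0, "dy": 4, "dz": 0, "turn": 0, "fingers": 1}
    - {"dx": 0, "dy": 3, "dz": 0, "turn": 0, "fingers": 1}

```text
clock: 20.0
position: [0.5056, -0.104, 0.0667]
ee_rot: [-0.03, 0.814, 0.58, 0.002]
contact_force: [-0.4, -2.4, -0.8]
width: -0.0001
```

Contact with the post at about 2.4 N. I'll push round in stage 1.

play_rows:
  series:
    - {"dx": 1, "dy": 4, "dz": 0, "turn": 0, "fingers": 1}
    - {"dx": 2, "dy": 4, "dz": 0, "turn": 0, "fingers": 1}
    - {"dx": 2, "dy": 4, "dz": 0, "turn": 0, "fingers": 1}
    - {"dx": 3, "dy": 4, "dz": 0, "turn": 0, "fingers": 1}
    - {"dx": 3, "dy": 4, "dz": 0, "turn": 0, "fingers": 1}
    - {"dx": 4, "dy": 4, "dz": 0, "turn": 0, "fingers": 1}

```text
clock: 20.5
position: [0.518, -0.0779, 0.0667]
ee_rot: [-0.031, 0.813, 0.581, -0.001]
contact_force: [-3.2, -1.8, -0.6]
width: -0.0
```

play_rows:
  series:
    - {"dx": 5, "dy": 3, "dz": 0, "turn": 0, "fingers": 1}
    - {"dx": 5, "dy": 3, "dz": 0, "turn": 0, "fingers": 1}
    - {"dx": 5, "dy": 2, "dz": 0, "turn": 0, "fingers": 1}

```text
clock: 20.75
position: [0.5337, -0.0681, 0.0667]
ee_rot: [-0.032, 0.813, 0.581, -0.002]
contact_force: [-1.9, -1.7, 0.2]
width: 0.0
```

play_rows:
  series:
    - {"dx": -6, "dy": -3, "dz": 0, "turn": 0, "fingers": 1}
    - {"dx": -8, "dy": 0, "dz": 0, "turn": 0, "fingers": 1}
    - {"dx": -8, "dy": 0, "dz": 0, "turn": 0, "fingers": 1}
    - {"dx": -4, "dy": 6, "dz": 0, "turn": 0, "fingers": 1}
    - {"dx": 0, "dy": 7, "dz": 0, "turn": 0, "fingers": 1}
    - {"dx": 0, "dy": 7, "dz": 0, "turn": 0, "fingers": 1}
    - {"dx": 0, "dy": 4, "dz": 0, "turn": 0, "fingers": 1}
    - {"dx": 0, "dy": 0, "dz": 0, "turn": 0, "fingers": 1}

```text
clock: 21.42
position: [0.5088, -0.0433, 0.0676]
ee_rot: [-0.031, 0.814, 0.58, 0.003]
contact_force: [-0.2, -0.2, -0.5]
width: -0.0
```

```bash
python3 top.py;python3 w.py w8 catch bar capacitor
python3 - <<'E'
from h import *
b=cv2.imread("pics/w8.png");cv2.imwrite("pics/w8c.png",b)
E
```

```text
[ 0.50895845 -0.04356021  0.0676928 ] [ 0.97405155  0.12647177 -0.50318007]
0.94 [220.3, 342.8] [-276.  185.] min y pt [-207.   83.] angle 103.7
0.86 [414.5, 144.3] [ 248. -282.] min y pt [ 314. -338.] angle -27.1
0.77 [429.7, 300.5] [-155. -315.] min y pt [ -74. -358.] angle 26.1
0.66 [274.8, 217.1] [46. 65.] min y pt [44. 22.] angle 5.4
catch 0.3 [389.8, 242.5]
capacitor 0.62 [265.0, 259.3]
stop 0.31 [391.4, 243.9]
21.6667 [ 0.50919131 -0.04455926  0.06748712] [-0.03101379  0.81403511  0.57998227  0.00235422] [-0.09204914  0.9938678  -0.14634305] 0.00024170450552377673
catch []
bar [(0.77, [601.3, 340.5], 5565)]
capacitor [(0.95, [616.1, 122.5], 2134)]
```

View pics/w8c.png

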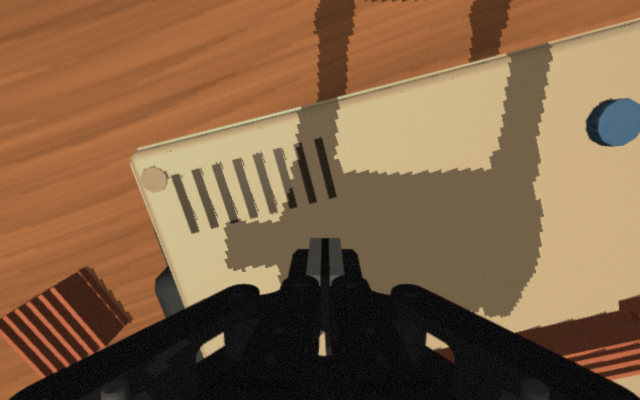

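play_rows:
  series:
    - {"dx": 5, "dy": 0, "dz": 0, "turn": 0, "fingers": 1}
    - {"dx": 5, "dy": 0, "dz": 0, "turn": 0, "fingers": 1}
    - {"dx": 4, "dy": 0, "dz": 0, "turn": 0, "fingers": 1}
    - {"dx": 4, "dy": 0, "dz": 0, "turn": 0, "fingers": 1}
    - {"dx": 4, "dy": 0, "dz": 0, "turn": 0, "fingers": 1}
    - {"dx": 4, "dy": 0, "dz": 0, "turn": 0, "fingers": 1}

```text
clock: 22.37
position: [0.5345, -0.0433, 0.0671]
ee_rot: [-0.035, 0.815, 0.579, 0.001]
contact_force: [-3.1, 2.2, 2.9]
width: -0.0001
```

play_rows:
  series:
    - {"dx": 4, "dy": 0, "dz": 0, "turn": 0, "fingers": 1}
    - {"dx": 4, "dy": 0, "dz": 0, "turn": 0, "fingers": 1}
    - {"dx": 4, "dy": -1, "dz": 0, "turn": 0, "fingers": 1}
    - {"dx": 4, "dy": -1, "dz": 0, "turn": 0, "fingers": 1}
    - {"dx": 3, "dy": -1, "dz": 0, "turn": 0, "fingers": 1}

```text
clock: 22.78
position: [0.5528, -0.0433, 0.0663]
ee_rot: [-0.038, 0.814, 0.579, -0.0]
contact_force: [-2.5, 2.8, 0.8]
width: -0.0004
```

play_rows:
  series:
    - {"dx": 2, "dy": -1, "dz": 0, "turn": 0, "fingers": 1}
    - {"dx": 2, "dy": -1, "dz": 0, "turn": 0, "fingers": 1}
    - {"dx": 2, "dy": -1, "dz": 0, "turn": 0, "fingers": 1}

```text
clock: 23.03
position: [0.5603, -0.0471, 0.066]
ee_rot: [-0.038, 0.814, 0.579, -0.0]
contact_force: [-1.9, 2.4, 0.0]
width: -0.0
```

play_rows:
  series:
    - {"dx": 1.5, "dy": -0.6, "dz": 0, "turn": 0, "fingers": 1}
    - {"dx": 1, "dy": -0.5, "dz": 0, "turn": 0, "fingers": 1}

```text
clock: 23.2
position: [0.5626, -0.0482, 0.0659]
ee_rot: [-0.038, 0.814, 0.579, -0.001]
contact_force: [-5.6, 5.5, 2.9]
width: 0.0005
```

play_rows:
  series:
    - {"dx": 1, "dy": -0.5, "dz": 0, "turn": 0, "fingers": 1}
    - {"dx": 1, "dy": -0.5, "dz": 0, "turn": 0, "fingers": 1}

```text
clock: 23.37
position: [0.5624, -0.0481, 0.0659]
ee_rot: [-0.041, 0.814, 0.579, -0.002]
contact_force: [-4.1, 3.9, 2.6]
width: 0.0001
```

play_rows:
  series:
    - {"dx": 1.8, "dy": -0.9, "dz": 0.3, "turn": 0, "fingers": 1}
    - {"dx": 1.8, "dy": -0.9, "dz": 0.3, "turn": 0, "fingers": 1}
    - {"dx": 1.8, "dy": -0.9, "dz": 0.3, "turn": 0, "fingers": 1}

```text
clock: 23.62
position: [0.5621, -0.048, 0.0662]
ee_rot: [-0.047, 0.814, 0.579, -0.005]
contact_force: [-5.0, 4.5, 1.8]
width: 0.0003
```

play_rows:
  series:
    - {"dx": 2.4, "dy": -0.8, "dz": 0.3, "turn": 0, "fingers": 1}
    - {"dx": 2.6, "dy": -0.8, "dz": 0.3, "turn": 0, "fingers": 1}
    - {"dx": 2.6, "dy": -0.8, "dz": 0.3, "turn": 0, "fingers": 1}
    - {"dx": 2.6, "dy": -0.8, "dz": 0.3, "turn": 0, "fingers": 1}

```text
clock: 23.95
position: [0.5615, -0.0477, 0.0664]
ee_rot: [-0.056, 0.814, 0.578, -0.012]
contact_force: [-6.5, 3.4, 2.1]
width: -0.0001
```

The post bears on the bar at about 7 N. I'll back away and lift clear.

play_rows:
  series:
    - {"dx": -3, "dy": 1, "dz": 0, "turn": 0, "fingers": 1}
    - {"dx": -6, "dy": 1, "dz": 0, "turn": 0, "fingers": 1}
    - {"dx": -8, "dy": 0, "dz": 0, "turn": 0, "fingers": 1}
    - {"dx": -8, "dy": 0, "dz": 2, "turn": 0, "fingers": 1}
    - {"dx": -4, "dy": 0, "dz": 8, "turn": 0, "fingers": 1}
    - {"dx": 0, "dy": 0, "dz": 12, "turn": 0, "fingers": 1}
    - {"dx": 0, "dy": 0, "dz": 15, "turn": 0, "fingers": 1}
    - {"dx": 0, "dy": 0, "dz": 20, "turn": 0, "fingers": 1}
    - {"dx": -10, "dy": 0, "dz": 20, "turn": 0, "fingers": 1}
    - {"dx": -15, "dy": 0, "dz": 20, "turn": 0, "fingers": 1}
    - {"dx": -20, "dy": 0, "dz": 20, "turn": 0, "fingers": 1}
    - {"dx": -20, "dy": 0, "dz": 10, "turn": 0, "fingers": 1}
    - {"dx": -20, "dy": 0, "dz": 0, "turn": 0, "fingers": 1}
    - {"dx": -20, "dy": 0, "dz": 0, "turn": 0, "fingers": 1}
    - {"dx": 0, "dy": 0, "dz": 0, "turn": 0, "fingers": 1}

```text
clock: 25.2
position: [0.4235, -0.0527, 0.2073]
ee_rot: [-0.043, 0.815, 0.578, -0.007]
contact_force: [0.4, -0.2, 0.8]
width: 0.0001
```

```bash
python3 top.py t9
python3 - <<'E'
from h import *; from rig import *
p=get_image("side"); b=cv2.imread("pics/t9.png")
cv2.imwrite("pics/f.png",np.hstack([cv2.resize(p["pixels"][150:280,220:360,::-1],(431,400),interpolation=cv2.INTER_CUBIC),cv2.resize(b,(369,320))[0:320].copy() if 0 else cv2.copyMakeBorder(cv2.resize(b,(369,320)),0,80,0,0,cv2.BORDER_CONSTANT)]))
E
```

```text
[ 0.42574702 -0.05304493  0.20748424] [-0.03903483  0.43428306  0.08645463]
0.86 [223.1, 344.1] [-275.  183.] min y pt [-204.   80.] angle 103.6
0.73 [413.3, 143.0] [ 247. -282.] min y pt [ 317. -338.] angle -27.0
capacitor 0.36 [263.8, 257.9]
stop 0.5 [299.2, 200.9]
```

View pics/f.png

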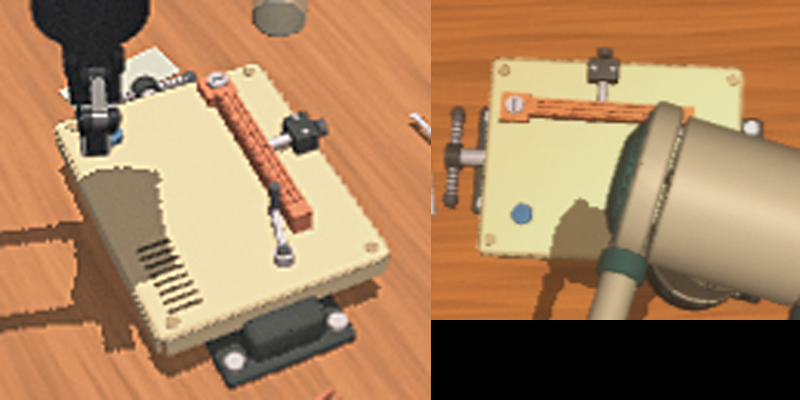

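The last picture shows the bar against the screw nose at (275,143), the post on the bar's back at (275,190), and the arm clear.

```bash
python3 -c "
from rig import *
print(get_state()['contact_force']); print(sign_off())"
```

```text
[ 0.4348927  -0.49299669  0.33360763]
the job is handed in; nothing more can be done
None
```

I pushed the copper bar on the pin round to the stop screw, swung the catch behind it, and handed the job in with the arm clear, at about 25 s of the 69 s. `sign_off()` gives no verdict, so the result rests on my own checks.

- **Pressing the bar:** I held it on the screw with about 7–9 N at the fingers for roughly 1.2 s. The highest reading was 9.2 N, and readings from 9.2 to 8.4 N cover the last 0.6 s. That puts about 18 N on the screw by lever ratio; I had no direct reading there.
- **Setting the catch:** I pushed the post in two stages until it stopped against the back of the bar, then pressed it there. The total force peaked at about 8 N, roughly 7 N of it in the direction the catch turns.
- **Final check:** The last side view shows the bar against the screw nose, the post on the bar's back and the arm clear. In the last top view the arm hides the catch and the bar's free end. The wrist force is within its noise of about 1 N. The capacitor sits within 3 px of its first position. The other loose things were not measured at the end, but nothing suggested they were touched.

**Disagreements along the way:**
- **Fingertip height:** In the pictures the shut fingertips stood about 30 mm further back than the stated `tips_ahead` of 11 mm. My first sweep therefore passed over the bar without touching it. I went lower and repeated it.
- **Tool tilt:** The tool tilted up to about 7° while pressing, since the moves could not correct it.
- **Last network check:** In the final top picture the network did not report the bar, which the arm partly hid, so I judged its position by eye.

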